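# Unlock the sample rack and move its jars to the tray

### The job

Lift the retaining bar out of the two open brackets of the sample rack and lay it on the bench, clear of rack and tray, before taking any jar. Then lift both jars out of the rack and stand them upright on the floor of the steel tray, setting things down rather than dropping them. Do not bang the bar against the jars, tip the jars over, or disturb the tin in the tray or the small jar on the bench.

Things in the scene. Friction and masses are not known exactly. Their poses are not given: they have to be found in the camera images.
- sample_rack: Fixed metal rack 110 (x) x 206 (y) x 113 mm high; origin at centre of underside, y along the row. Two jars stand on its foot plate (z 6 mm) in 68 mm round pockets at y = +-42 mm through a deck (top z 34 mm). End brackets at y = +-95 mm, 8 mm thick, 70 mm wide, open-topped slots 30 mm wide (x): slot floor z 95, bracket top z 113 mm. Bench bare for 200 mm on its -x side.
- retaining_bar: Loose steel flat bar, about 0.25 kg, in both slots over the jars, not fastened: strip 24 (x) x 206 (y) x 10 mm, end heads 38 mm wide just outside the brackets (222 mm overall); mid-length an upright black grip tab 14 mm thick (x), 60 mm long (y), z 10 to 37 mm. Origin at centre of underside, y along the bar; seated 95 mm above the rack's origin. Straight up 20 mm clears the slots.
- large_jar: Loose screw-cap sample jar, 64 mm diameter, 85 mm tall, about 0.2 kg; origin at the centre of its underside, z up. Starts upright in one of the two rack pockets (either one), its top 4 mm under the bar; grip the part that stands above the deck.
- medium_jar: Loose screw-cap sample jar, 56 mm diameter, 70 mm tall, about 0.16 kg; origin at the centre of its underside, z up. Starts upright in the other rack pocket, with about 6 mm play all round.
- tray: Fixed open steel sample tray, 222 (x) x 322 (y) x 40 mm high, walls 2 mm, floor top 2 mm above its origin; origin at the centre of its underside, z up. A tin stands in its +y half; the -y half is free.
- tin: Loose round aluminium moisture tin, 68 mm diameter, 38 mm high, standing in the +y half of the tray; origin at the centre of its underside. To be left alone.
- small_jar: Loose screw-cap sample jar, 49 mm diameter, 60 mm tall, standing on the bench beyond the gap between rack and tray; origin at the centre of its underside. Not one of the rack's jars: to be left alone.
Mind the look-alikes: they are no part of the job. What is shaped like the medium_jar but purple is not meant.

How it is judged:
By the outcome, as a careful person would: the job done as asked, in the order asked, and still so for the second after the job is handed in, with the robot touching nothing.
It also fails if it takes over 72 s, if anything falls off the work surface, if the arm or the gripper's body presses on something with over 40 N, if the wrist force passes 120 N, or if a joint passes its speed limit or range.

### The arm

A 6-joint arm with a two-finger parallel gripper is mounted at the origin on a cart in front of the work surface, level with it; the furniture and walls round the work are solid. World frame = base frame: x ahead of the robot, y to its left, z up, the work surface at z = 0. Lengths are in mm, angles in rad, forces in N, time in s.
With the tool pointing down it reaches from about 350 to 875 mm from the base axis. Payload 4.2 kg.
Tool frame: the origin (TCP) lies on the mounting face of the last link; the fingertips stand 173 mm ahead of it and the grasp point (between the pads) lies grip_point_offset ahead of it (grip_point_offset is the distance from the TCP to the grasp point, in mm); z points along the fingers, y is the line along which they close (so a half turn about z gives the same grasp; the last joint's range is limited). The gripper opens to 85 mm and grips with 20 to 120 N. Pads are 22 mm wide; open, the fingers measure 114 mm over their backs; the gripper's body (76 mm by 85 mm) begins 54 mm behind the grasp point. The pads swing forward as they close: fully open they stand 13 mm farther back than shut.
Start: joints at [-1.069, 0.385, 0.008, 0, -1.194, -0.259], TCP at [150.281, -606.643, 404.712] pointing down, gripper open.
Joint ranges: [-3.14, 3.14], [-1.21, 2.06], [-1.07, 1.41], [-3.16, 2.05], [-2.99, -0.16], [-3.1, 3.1]. Speed limits (rad/s): [2.79, 2.79, 3.14, 3.14, 3.14, 3.14].

### API

Orientations are given as a unit quaternion [x, y, z, w].
In Python, from bench import read_state, get_image, job_done, recognise, place_of, grip_point_offset gives the robot as it stands. The module is installed in compiled form; this text tells all that it offers.
- The arm moves only by the tool carry_out, never from a script. Its arguments are lists of equal length, an entry for each row: "slide": the shift along the tool's x, y, z in m, a list of three; "roll": the turn about the tool's z in degrees; "claw": the finger opening in m, from 0 to 0.0854. A call has 1 to 8 rows; each row is the pose to reach, as a shift and turn from the pose commanded when the call began, along the tool's axes at that moment; what a row does not reach only later rows make up. A row lasts 1/8 s, in which the tool goes at most 62.5 mm and 10.7 degrees, less where a joint would pass 70% of its speed; a pose out of reach is approached as far as the arm can. A call with a gripper value outside its range is refused whole. The fingers move at their own pace and stop on an object; the grip force is fixed at half the most. Time passes only in rows, so rows that repeat a pose let the fingers close. It gives the time, the measured TCP pose, the force, the opening and the grip force at its end, in the units of the state.
- read_state(): the state, without advancing time (a new reading comes with each control period).
- get_image(name): name is "side" or "top"; returns a dict with "img" (400x640x3 uint8, red, green, blue), "z_map" (400x640 float32, mm along the optical axis (not along the pixel's ray), 0 where there is no reading), "mtx" (3x3 intrinsics, pixels), "k1" (the pictures are not rectified: a ray, as slopes to the right and down, at radius r is drawn at 1 + k1 r^2 times it, then the intrinsics apply), "world_from_camera" (4x4, takes a point from camera to world coordinates). Camera axes: x right, y up, looking along -z (the intrinsics and any distortion apply to the point x, -y, -z); pixel columns grow to the right and rows downward; lengths in mm; the calibration is good to about 2 mm. A picture is of the moment at which its call begins.
- job_done(): hands the job in; it is judged then, once.
Trained networks look in a picture, given as the dict that the camera call returned (one of the last four; its "shot" number tells which), for a name from the list of things; names that differ only in an ending like _2 or _b are one class to them, and where a whole thing is asked for, a point or a joint stands for the part that bears it (a point fixed in the world has none). Each returns a list of dicts, best first, with "conf" (0 to 1); they miss things now and then, are a little off and sometimes report something else, mostly with a low value. They report only what shows in the picture. A call takes as long as a camera call. They do not tell look-alikes from the thing itself.
- recognise(picture, thing): "at" ([column, row] in pixels, amid what is visible of it).
- place_of(picture, thing): "at" ([column, row] in pixels: a listed point, or the origin of a listed thing).
The state is a dict: "clock": time; "joints": joint angles; "joint_vel": joint speeds; "joint_efforts": joint torques, N m; "position": TCP position; "ee_rot": TCP orientation; "contact_force": force on the tool from outside, world axes, zero at the start; "wrist_torque": the same for the moment, N m; "gripper_width": finger opening in mm; "grasp_force": force on a finger pad.
Only numpy, scipy, OpenCV 4.12 (cv2) and the standard library are available. Lean on these libraries where they do the work, as an engineer would, in place of code of your own. Each camera call takes 0.05 s, during which the arm holds its last target. There are 200 camera calls.

## Working session

There is one attempt and no reset: what is moved stays moved. The work goes in short steps, Python scripts to look and compute and a tool call to move; the robot and the scene stay as the last step left them, time stands still between calls to the robot, and variables do not carry over. Pictures are saved under pics/ and viewed, at most 10 in all, crops included, and the job is handed in when it is done.

Besides the shell and the picture viewer there is one more tool, called after "Emit:" by a JSON object that holds its "op" and its "data". carry_out: Moves the arm, as the interface text tells. Its arguments: {"type":"object","properties":{"slide":{"type":"array"},"roll":{"type":"array"},"claw":{"type":"array"}},"required":["slide","roll","claw"]}

```bash
mkdir -p pics; cat > h.py <<'E'
import numpy as np, cv2
from bench import *
def ray(p,uv):
    M=p["mtx"];d=np.array([(uv[0]-M[0,2])/M[0,0],(uv[1]-M[1,2])/M[1,1]]);s=d.copy()
    for _ in range(20): s=d/(1+p["k1"]*(s@s))
    return s
def world(p,uv,z=None):
    "pixel to world: by depth, or on plane z"
    s=ray(p,uv);T=np.array(p["world_from_camera"]);v=np.array([s[0],-s[1],-1])
    if z is None: t=p["z_map"][int(round(uv[1])),int(round(uv[0]))]
    else: t=(z-T[2,3])/(T[:3,:3]@v)[2]
    return T[:3,:3]@(v*t)+T[:3,3]
def cloud(p):
    M=p["mtx"];h,w=p["z_map"].shape;u,v=np.meshgrid(np.arange(w),np.arange(h))
    d=np.stack([(u-M[0,2])/M[0,0],(v-M[1,2])/M[1,1]],-1);s=d.copy()
    for _ in range(20): s=d/(1+p["k1"]*(s**2).sum(-1,keepdims=True))
    T=np.array(p["world_from_camera"]);z=p["z_map"][...,None]
    c=np.concatenate([s[...,:1]*z,-s[...,1:]*z,-z],-1)
    return c@T[:3,:3].T+T[:3,3]
def save(p,n): cv2.imwrite("pics/"+n,p["img"][:,:,::-1])
E
python3 - <<'E'
from h import *
print(read_state()); print(grip_point_offset)
for c in("top","side"):
    p=get_image(c);save(p,c+"0.png");print(c,np.round(p["world_from_camera"],3).tolist(),p["mtx"].tolist(),p["k1"])
    for t in["sample_rack","retaining_bar","large_jar","medium_jar","tray","tin","small_jar"]:
        for r in place_of(p,t)[:3]:
            print(t,np.round(r["at"]),round(r["conf"],2),np.round(world(p,r["at"],0)),np.round(world(p,r["at"])))
E
```

```text
{'clock': 0.0, 'joints': array([-1.06942694e+00,  3.85534666e-01,  6.65592670e-03, -5.42588841e-04,
       -1.19399783e+00, -2.58610437e-01]), 'joint_vel': array([-0.00151072,  0.00111246, -0.00077035,  0.00049316, -0.00033907,
       -0.00047077]), 'joint_efforts': array([-1.99301925e-03, -3.92291522e+01,  1.88397181e+01,  4.18608516e+00,
       -4.62908152e-03, -1.01525913e-05]), 'position': array([ 150.23469076, -606.46187128,  403.6397109 ]), 'ee_rot': array([-1.20982231e-01,  9.92654096e-01,  1.05945649e-03, -1.51621117e-04]), 'contact_force': array([-0.82738287,  0.72839339, -1.54293422]), 'wrist_torque': array([ 0.00708991, -0.0026585 ,  0.01407526]), 'grasp_force': 0.0, 'gripper_width': 85.23100054635965}
154.70000000000002
top [[-0.028, 0.997, -0.074, 506.308], [-1.0, -0.028, -0.009, 132.336], [-0.011, 0.074, 0.997, 1284.587], [0.0, 0.0, 0.0, 1.0]] [[391.45574109456965, 0.0, 320.32688015227217], [0.0, 391.45574109456965, 200.59116369026012], [0.0, 0.0, 1.0]] -0.05386440707003208
sample_rack [418. 204.] 0.82 [ 580. -175.    0.] [ 578. -167.   35.]
retaining_bar [420. 196.] 0.
[... 737 characters left out ...]
20286640321177], [0.0, 0.0, 1.0]] -0.01846523390436209
sample_rack [276. 310.] 0.83 [ 594. -167.    0.] [ 600. -172.   35.]
retaining_bar [271. 296.] 0.77 [ 569. -139.    0.] [ 777. -325. 1022.]
retaining_bar [276. 311.] 0.53 [ 595. -171.    0.] [ 601. -176.   35.]
large_jar [283. 294.] 0.9 [ 598. -123.    0.] [ 613. -141.   89.]
medium_jar [320. 324.] 0.71 [ 716. -163.    0.] [ 721. -175.   72.]
medium_jar [269. 323.] 0.55 [ 592. -206.    0.] [ 605. -214.   74.]
tray [324. 150.] 0.92 [542. 356.   0.] [542. 356.  -1.]
tin [332. 126.] 0.88 [536. 462.  -0.] [545. 431.  40.]
tin [268. 323.] 0.64 [ 589. -206.    0.] [ 603. -215.   78.]
small_jar [343. 239.] 0.73 [698.  83.   0.] [702.  59.  60.]
```

View pics/top0.png

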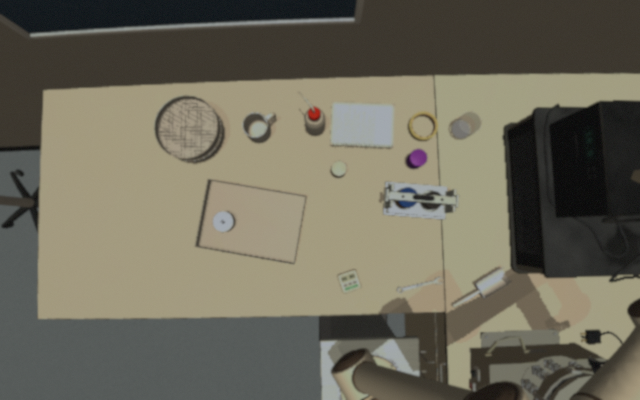

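View pics/side0.png

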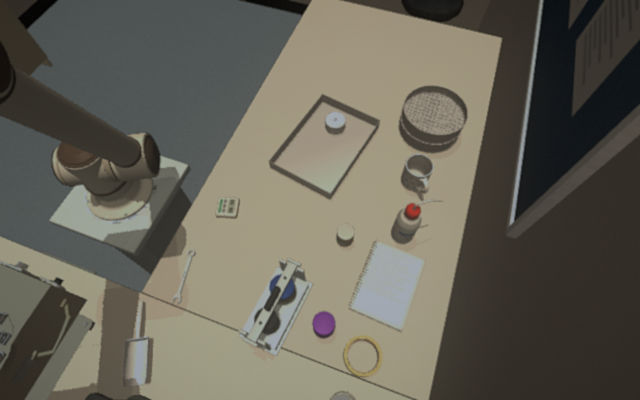

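```bash
python3 - <<'E'
from h import *
for c in("top","side"):
    p=get_image(c);W=cloud(p);Z=W[...,2];ok=p["z_map"]>0
    roi=ok&(W[...,0]>480)&(W[...,0]<700)&(W[...,1]>-320)&(W[...,1]<-20)
    for lo,hi in((28,38),(62,72),(76,88),(97,108),(108,118),(122,140)):
        m=roi&(Z>lo)&(Z<hi);q=W[m]
        if len(q)>3: print(c,lo,hi,len(q),"med",np.round(np.median(q,0)),"rect",[np.round(a,2) for a in cv2.minAreaRect(q[:,:2].astype(np.float32))])
    m=ok&(Z>30)&(Z<50)&(W[...,1]>150)&(W[...,0]>350); q=W[m]; print(c,"trayrim",[np.round(a,1) for a in cv2.minAreaRect(q[:,:2].astype(np.float32))])
    b=p["img"][160:390,] if 0 else None
    x=p["img"][130:280,330:530] if c=="top" else p["img"][230:380,190:390]
    cv2.imwrite(f"pics/crop_{c}.png",cv2.resize(x,None,fx=4,fy=4,interpolation=cv2.INTER_CUBIC)[:,:,::-1])
E
```

```text
top 28 38 750 med [ 573. -174.   33.] rect [array([ 623.16, -166.03]), array([190.25, 154.  ]), np.float64(83.72)]
top 62 72 52 med [ 580. -193.   69.] rect [array([ 631.3 , -169.45]), array([193.16, 137.66]), np.float64(81.81)]
top 76 88 99 med [ 579. -189.   81.] rect [array([ 593.21, -165.45]), array([195.03,  68.38]), np.float64(83.85)]
top 97 108 512 med [ 593. -168.  104.] rect [array([ 594.59, -165.65]), array([220.9 ,  67.67]), np.float64(83.84)]
top 108 118 90 med [ 591. -143.  111.] rect [array([ 594.54, -161.45]), array([208.34,  67.08]), np.float64(83.79)]
top 122 140 90 med [ 594. -164.  130.] rect [array([ 594.37, -163.95]), array([55.66, 14.05]), np.float64(82.85)]
top trayrim [array([713.8, 699.3]), array([1094.1,  621.5]), np.float64(89.6)]
side 28 38 1208 med [ 619. -170.   34.] rect [array([ 596.6 , -165.14]), array([196.1 ,  97.12]), np.float64(83.13)]
side 62 72 54 med [ 618. -155.   67.] rect [array([ 600.08, -168.54]), array([191.53,  69.03]), np.float64(85.64)]
side 76 88 186 med [ 607. -198.   78.] rect [array([ 598.98, -166.93]), array([193.4 ,  67.89]), np.float64(84.18)]
side 97 108 808 med [ 598. -187.  105.] rect [array([ 599.13, -164.31]), array([220.04,  68.07]), np.float64(84.8)]
side 108 118 171 med [ 600. -212.  112.] rect [array([ 596.3 , -168.66]), array([204.36,  68.24]), np.float64(83.63)]
side 122 140 159 med [ 598. -165.  131.] rect [array([ 597.27, -164.31]), array([58.55, 14.54]), np.float64(84.2)]
side trayrim [array([715.5, 722.4]), array([1140.4,  618.9]), np.float64(89.6)]
```

The top picture shows the rack with the bar at about (420,200), the tray at (252,221) with the tin at (224,221), the small jar at (339,169) and the purple look-alike at (417,158).

The side picture shows the rack at (275,305), the blue jar at (283,288), the dark jar at (267,318), the purple one at (324,323) and the small jar at (345,235).

Candidates for the jars:
- **Blue**, in the rack at top (404,197)
- **Dark**, in the rack at top (431,200)
- **Purple**, at top (417,158). Not meant.
- **Small**, at top (339,169). Not meant.

The only bar-like things are the bar at (420,197) and the wrench at (418,285).

View pics/crop_side.png

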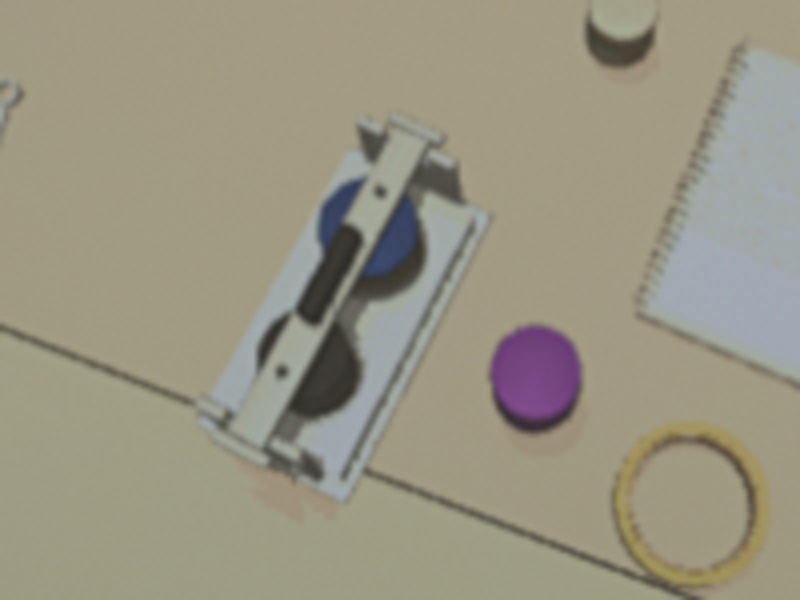

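```bash
python3 - <<'E'
from h import *
p=get_image("top")
for uv in((209,180),(306,195),(295,263),(197,247)): print("top",np.round(world(p,uv,40)))
for c in("top","side"):
    p=get_image(c);W=cloud(p);Z=W[...,2];ok=p["z_map"]>0
    m=ok&(Z>28)&(Z<50)&(abs(W[...,0]-545)<170)&(abs(W[...,1]-360)<210);q=W[m]
    print(c,"tray",len(q),[np.round(a,1) for a in cv2.minAreaRect(q[:,:2].astype(np.float32))])
    # tin
    m=ok&(Z>34)&(Z<44)&(np.hypot(W[...,0]-545,W[...,1]-445)<45);print("tin",m.sum(),cv2.minEnclosingCircle(W[m][:,:2].astype(np.float32)))
    hsv=cv2.cvtColor(p["img"],cv2.COLOR_RGB2HSV)
    for n,y in(("blue",-123),("dark",-208)):
        m=ok&(np.hypot(W[...,0]-598,W[...,1]-y)<40)&(Z>60)&(Z<93);q=W[m];print(n,len(q),np.round(np.percentile(q[:,2],[10,50,90,97])),cv2.minEnclosingCircle(q[:,:2].astype(np.float32)))
    m=ok&(Z<8)&(Z>-15)&(W[...,0]>330)&(W[...,0]<530)&(W[...,1]>-290)&(W[...,1]<-40);print("bench z",np.percentile(Z[m],[5,50,95]))
    m=ok&(Z>8)&(W[...,0]>330)&(W[...,0]<525)&(W[...,1]>-290)&(W[...,1]<-40);print("clutter",m.sum())
E
```

```text
top [676. 501.  40.]
top [618. 189.  40.]
top [403. 229.  40.]
top [462. 541.  40.]
top tray 629 [array([540.9, 371.3]), array([325.1, 223.2]), np.float64(78.7)]
tin 320 ((542.510498046875, 458.2230529785156), 34.26753234863281)
blue 173 [83. 90. 92. 92.] ((598.8694458007812, -125.26515197753906), 31.56022071838379)
dark 127 [72. 75. 78. 79.] ((589.6928100585938, -206.97018432617188), 28.6361141204834)
bench z [-5.45523923 -1.35225599  2.95895165]
clutter 1
side tray 848 [array([543.4, 372. ]), array([327.5, 225.1]), np.float64(78.7)]
tin 264 ((545.2385864257812, 458.14642333984375), 35.086849212646484)
blue 273 [77. 90. 92. 93.] ((601.3840942382812, -124.51091766357422), 32.01187515258789)
dark 210 [72. 76. 78. 79.] ((592.1453857421875, -205.99411010742188), 28.04015350341797)
bench z [-3.47153093 -0.23174144  3.0590895 ]
clutter 5
```

The blue jar stands at +y with its top at z 91, so it is the large one. The dark jar at -y, top z 76, is the medium one. The purple jar is left out.

```bash
cat >> h.py <<'E'
from scipy.spatial.transform import Rotation as Ro
def go(x,y,zg,ang=None):
    "shift (mm, tool axes) to bring grasp point to x,y,zg and roll to bring tool y to ang deg (mod 180)"
    s=read_state();R=Ro.from_quat(s["ee_rot"]).as_matrix()
    g=s["position"]+R[:,2]*grip_point_offset
    a=np.degrees(np.arctan2(R[1,1],R[0,1]))
    print("grasp pt",np.round(g,1),"yang",round(a,1),"tilt z",np.round(R[:,2],3),"t",round(s["clock"],2),"w",round(s["gripper_width"],1),"F",np.round(s["contact_force"],1),"gf",round(s["grasp_force"],1),"j",np.round(s["joints"],2))
    print("slide mm",np.round(R.T@(np.array([x,y,zg])-g),1))
    if ang is not None: print("roll",np.round((-(ang-a)+90)%180-90,1))
E
python3 -c "
from h import *
go(596,-164.5,250,174)"
```

```text
grasp pt [ 150.3 -606.6  250. ] yang 103.9 tilt z [ 0. -0. -1.] t 1.05 w 84.8 F [-0.3  0.8  0.5] gf 0.0 j [-1.07  0.38  0.01  0.   -1.19 -0.26]
slide mm [-539.  322.    0.]
roll -70.1
```

Emit:
{"op": "carry_out", "data": {"slide": [[-0.02,0.012,0],[-0.055,0.033,0],[-0.095,0.057,0],[-0.135,0.081,0],[-0.175,0.105,0],[-0.215,0.128,0],[-0.25,0.149,0],[-0.27,0.161,0]], "roll": [-3,-8,-13,-18,-23,-28,-32,-35], "claw": [0.05,0.05,0.05,0.05,0.05,0.05,0.05,0.05]}}

```text
clock: 2.05
position: [374.8, -384.1, 405.0]
ee_rot: [-0.416, 0.91, -0.0, 0.0]
contact_force: [-0.4, -0.3, 0.7]
gripper_width: 50.1
grasp_force: 0.0
```

```bash
python3 -c "
from h import *
go(596,-164.5,190,174)"
```

```text
grasp pt [ 374.9 -384.1  250.3] yang 139.1 tilt z [ 0.001 -0.    -1.   ] t 2.05 w 50.1 F [-0.4 -0.3  0.7] gf 0.0 j [-0.5   0.23 -0.21 -0.   -1.13 -0.22]
slide mm [-310.7  -23.4   60.3]
roll -34.9
```

Emit:
{"op": "carry_out", "data": {"slide": [[-0.03,-0.002,0.006],[-0.075,-0.006,0.015],[-0.12,-0.009,0.024],[-0.165,-0.012,0.033],[-0.21,-0.016,0.042],[-0.255,-0.019,0.05],[-0.295,-0.022,0.058],[-0.311,-0.023,0.06]], "roll": [-5,-10,-15,-20,-25,-30,-34,-35], "claw": [0.05,0.05,0.05,0.05,0.05,0.05,0.05,0.05]}}

```text
clock: 3.05
position: [596.6, -164.6, 343.9]
ee_rot: [-0.669, 0.743, 0.0, -0.0]
contact_force: [-0.1, -0.7, -0.4]
gripper_width: 49.6
grasp_force: 0.0
```

```bash
python3 - <<'E'
from h import *
p=get_image("side");p=get_image("side");W=cloud(p);Z=W[...,2]
x=p["img"][200:350,180:380];cv2.imwrite("pics/near.png",cv2.resize(x,None,fx=4,fy=4,interpolation=cv2.INTER_CUBIC)[:,:,::-1])
go(596,-164.5,127,174)
E
```

```text
grasp pt [ 596.  -165.3  189.5] yang 174.0 tilt z [-0.001 -0.    -1.   ] t 3.15 w 49.7 F [-0.4  0.2  0.2] gf 0.0 j [-0.01  0.42 -0.09  0.   -1.06 -0.1 ]
slide mm [-0.8  0.  62.5]
roll -0.0
```

View pics/near.png

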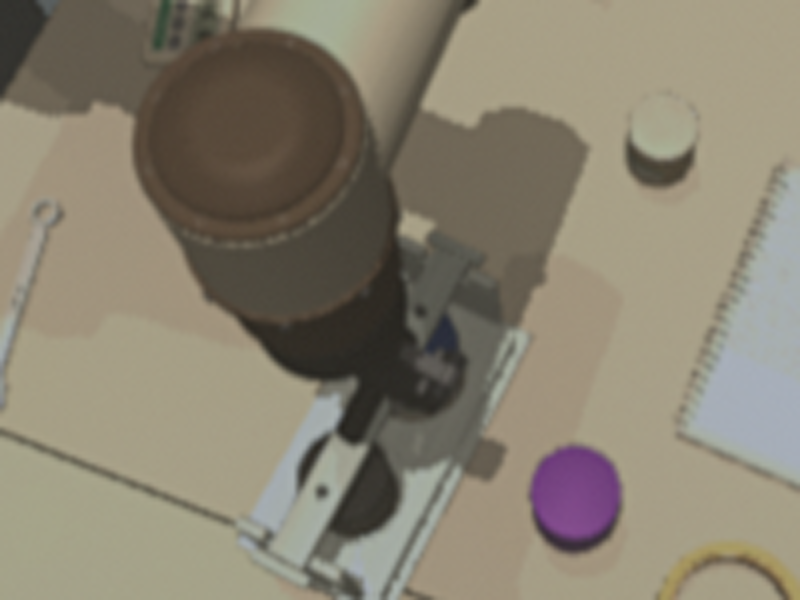

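The gripper stands over the bar with the jaws straddling the tab line at crop (400,380), and nothing is touching. I'll lower it in stages.

Emit:
{"op": "carry_out", "data": {"slide": [[0,0,0.012],[0,0,0.03],[0,0,0.042],[0,0,0.05],[0,0,0.056],[0,0,0.06],[0,0,0.062],[0,0,0.062]], "roll": [0,0,0,0,0,0,0,0], "claw": [0.05,0.05,0.05,0.05,0.05,0.05,0.05,0.05]}}

```text
clock: 4.15
position: [595.5, -166.1, 282.8]
ee_rot: [-0.669, 0.744, -0.0, 0.0]
contact_force: [-0.4, 0.5, 1.1]
gripper_width: 50.0
grasp_force: 0.0
```

Emit:
{"op": "carry_out", "data": {"slide": [[0,0,0],[0,0,0],[0,0,0],[0,0,0],[0,0,0],[0,0,0]], "roll": [0,0,0,0,0,0], "claw": [0.035,0.025,0.015,0.005,0.005,0.005]}}

```text
clock: 4.9
position: [595.4, -166.1, 283.0]
ee_rot: [-0.669, 0.744, -0.0, 0.0]
contact_force: [-0.3, 1.1, 2.3]
gripper_width: 12.8
grasp_force: 61.6
```

```bash
python3 -c "
from h import *
go(596,-164.5,127,174)"
```

```text
grasp pt [ 595.5 -166.2  128.3] yang 173.9 tilt z [ 0. -0. -1.] t 4.9 w 12.8 F [-0.3  1.1  2.3] gf 61.6 j [-0.01  0.48 -0.17  0.   -0.92 -0.1 ]
slide mm [-1.7 -0.4  1.3]
roll -0.1
```

Emit:
{"op": "carry_out", "data": {"slide": [[0,0,-0.004],[0,0,-0.01],[0,0,-0.018],[0,0,-0.028],[0,0,-0.038],[0,0,-0.046],[0,0,-0.05],[0,0,-0.05]], "roll": [0,0,0,0,0,0,0,0], "claw": [0.005,0.005,0.005,0.005,0.005,0.005,0.005,0.005]}}

```text
clock: 5.9
position: [595.4, -166.2, 333.0]
ee_rot: [-0.669, 0.744, -0.0, 0.0]
contact_force: [0.1, 0.6, -2.2]
gripper_width: 12.8
grasp_force: 61.0
```

Emit:
{"op": "carry_out", "data": {"slide": [[0,0.008,0],[0,0.025,0],[0,0.05,0],[0,0.08,0],[0,0.11,0],[0,0.135,0],[0,0.148,0],[0,0.15,0]], "roll": [0,0,0,0,0,0,0,0], "claw": [0.005,0.005,0.005,0.005,0.005,0.005,0.005,0.005]}}

```text
clock: 6.9
position: [445.7, -150.2, 332.9]
ee_rot: [-0.669, 0.744, -0.0, 0.0]
contact_force: [0.9, -0.7, -2.1]
gripper_width: 12.7
grasp_force: 61.0
```

```bash
python3 - <<'E'
from h import *
p=get_image("top");save(p,"bar.png");W=cloud(p)
s=read_state();print(s["gripper_width"],s["grasp_force"],s["contact_force"])
go(446,-150,33,174)
for r in recognise(p,"retaining_bar")[:2]: print(r)
for c in("top","side"):
    p=get_image(c);W=cloud(p);Z=W[...,2]
    m=(p["z_map"]>0)&(Z>140)&(Z<162)&(abs(W[...,0]-446)<60)&(abs(W[...,1]+150)<130);q=W[m]
    if len(q)>5:print(c,len(q),np.round(np.percentile(Z[m],[5,50,95])),np.round(q.min(0)),np.round(q.max(0)),[round(np.median(Z[m&(W[...,1]>-100)])),round(np.median(Z[m&(W[...,1]<-200)]))])
x=p["img"][200:350,130:330];cv2.imwrite("pics/bar.png",cv2.resize(x,None,fx=4,fy=4)[:,:,::-1])
E
```

```text
12.8222551751564 60.99907636642456 [-0.16553394 -0.33226671 -3.04534908]
grasp pt [ 446.3 -150.3  178.3] yang 173.9 tilt z [ 0.001 -0.    -1.   ] t 6.95 w 12.8 F [-0.2 -0.3 -3. ] gf 61.0 j [ 0.02  0.19 -0.46  0.   -0.91 -0.13]
slide mm [ -0.2   0.5 145.3]
roll -0.1
{'at': [433.1, 202.2], 'conf': 0.47}
side 815 [150. 155. 158.] [ 417. -259.  145.] [480. -38. 162.] [154, 155]
```

View pics/bar.png

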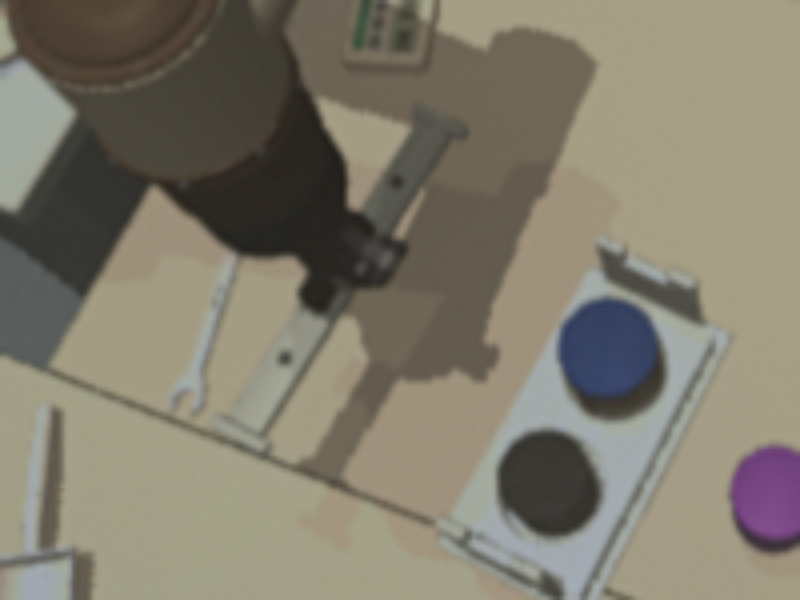

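The bar hangs level in the grip at crop (340,270), clear of the rack. Both jars stand undisturbed, and the wrench lies well to the left of where the bar goes down.

Emit:
{"op": "carry_out", "data": {"slide": [[0,0,0.01],[0,0,0.03],[0,0,0.06],[0,0,0.09],[0,0,0.115],[0,0,0.13],[0,0,0.137],[0,0,0.14]], "roll": [0,0,0,0,0,0,0,0], "claw": [0.005,0.005,0.005,0.005,0.005,0.005,0.005,0.005]}}

```text
clock: 8.1
position: [446.5, -150.3, 192.2]
ee_rot: [-0.669, 0.744, 0.0, -0.0]
contact_force: [-0.9, 0.4, -3.2]
gripper_width: 12.9
grasp_force: 61.0
```

Emit:
{"op": "carry_out", "data": {"slide": [[0,0,0.001],[0,0,0.002],[0,0,0.003],[0,0,0.004],[0,0,0.004]], "roll": [0,0,0,0,0], "claw": [0.005,0.005,0.005,0.005,0.005]}}

```text
clock: 8.72
position: [446.2, -150.3, 188.8]
ee_rot: [-0.669, 0.744, -0.0, 0.0]
contact_force: [0.1, -0.3, -2.8]
gripper_width: 12.5
grasp_force: 61.0
```

Emit:
{"op": "carry_out", "data": {"slide": [[0,0,0.0005],[0,0,0.001],[0,0,0.0015],[0,0,0.0015]], "roll": [0,0,0,0], "claw": [0.005,0.005,0.005,0.005]}}

```text
clock: 9.22
position: [446.3, -150.2, 188.0]
ee_rot: [-0.669, 0.744, -0.0, 0.0]
contact_force: [-2.4, 1.1, 6.7]
gripper_width: 12.7
grasp_force: 62.3
```

The contact force has turned upward, so the bar rests on the bench. Release and rise.

Emit:
{"op": "carry_out", "data": {"slide": [[0,0,0],[0,0,0],[0,0,0],[0,0,0],[0,0,-0.01],[0,0,-0.03],[0,0,-0.06],[0,0,-0.1]], "roll": [0,0,0,0,0,0,0,0], "claw": [0.016,0.025,0.035,0.045,0.05,0.05,0.05,0.05]}}

```text
clock: 10.22
position: [445.9, -150.3, 288.2]
ee_rot: [-0.669, 0.744, 0.001, -0.001]
contact_force: [0.7, -0.2, -0.5]
gripper_width: 50.4
grasp_force: 0.0
```

Emit:
{"op": "carry_out", "data": {"slide": [[0,0,-0.02],[0,0,-0.045],[0,0,-0.07],[0,0,-0.085],[0,0,-0.09],[0,0,-0.09]], "roll": [0,0,0,0,0,0], "claw": [0.07,0.0854,0.0854,0.0854,0.0854,0.0854]}}

```text
clock: 10.98
position: [446.0, -150.2, 377.4]
ee_rot: [-0.669, 0.744, -0.0, 0.0]
contact_force: [-0.2, -0.3, 0.1]
gripper_width: 85.8
grasp_force: 0.0
```

```bash
python3 - <<'E'
from h import *
for c in("top","side"):
    p=get_image(c);W=cloud(p);Z=W[...,2];ok=p["z_map"]>0
    for n,y,x,h in(("large",-123,600,91),("medium",-207,591,76)):
        m=ok&(np.hypot(W[...,0]-x,W[...,1]-y)<42)&(abs(Z-h)<6);q=W[m]
        if len(q)>20:print(c,n,len(q),np.round(np.median(Z[m]),1),cv2.minEnclosingCircle(q[:,:2].astype(np.float32)),np.round((q.min(0)+q.max(0))/2,1))
    m=ok&(Z>6)&(Z<50)&(abs(W[...,0]-446)<50)&(abs(W[...,1]+150)<140);q=W[m];print("bar",m.sum(),np.round(q.min(0)),np.round(q.max(0)))
go(600,-124.5,190,174)
E
```

```text
top large 323 90.0 ((598.7105102539062, -125.39891815185547), 31.11500358581543) [ 598.6 -124.4   90.8]
top medium 262 75.1 ((589.5142822265625, -206.95265197753906), 28.63068962097168) [ 589.7 -207.1   75.7]
bar 6 [ 471. -168.    7.] [494. -21.  13.]
side large 503 90.7 ((601.552978515625, -124.36909484863281), 31.768911361694336) [ 601.4 -124.2   90.3]
side medium 422 76.6 ((591.764404296875, -205.9018096923828), 28.132869720458984) [ 592.  -206.7   75.7]
bar 775 [ 417. -259.    6.] [478. -34.  41.]
grasp pt [ 445.7 -150.2  221.9] yang 173.9 tilt z [-0.001  0.    -1.   ] t 11.07 w 85.6 F [-0.3  0.3  0.3] gf 0.0 j [ 0.02  0.15 -0.4  -0.   -1.03 -0.13]
slide mm [ -41.9 -150.7   31.7]
roll -0.1
```

Emit:
{"op": "carry_out", "data": {"slide": [[-0.004,-0.012,0.002],[-0.011,-0.038,0.008],[-0.02,-0.07,0.015],[-0.029,-0.102,0.022],[-0.036,-0.13,0.028],[-0.04,-0.145,0.031],[-0.042,-0.15,0.032],[-0.042,-0.15,0.032]], "roll": [0,0,0,0,0,0,0,0], "claw": [0.085,0.085,0.085,0.085,0.085,0.085,0.085,0.085]}}

```text
clock: 12.08
position: [599.6, -124.4, 345.1]
ee_rot: [-0.669, 0.744, 0.0, -0.0]
contact_force: [-0.4, -0.8, -0.1]
gripper_width: 85.3
grasp_force: 0.0
```

Emit:
{"op": "carry_out", "data": {"slide": [[0,0,0.012],[0,0,0.035],[0,0,0.06],[0,0,0.08],[0,0,0.095],[0,0,0.105],[0,0,0.115],[0,0,0.118]], "roll": [0,0,0,0,0,0,0,0], "claw": [0.085,0.085,0.085,0.085,0.085,0.085,0.085,0.085]}}

```text
clock: 13.08
position: [599.7, -124.4, 226.7]
ee_rot: [-0.669, 0.744, 0.0, -0.0]
contact_force: [0.5, 0.6, 0.5]
gripper_width: 84.8
grasp_force: 0.0
```

```bash
python3 -c "
from h import *
go(600,-124.5,63,174)"
```

```text
grasp pt [ 599.7 -124.4   72. ] yang 173.9 tilt z [-0.  0. -1.] t 13.07 w 84.8 F [0.5 0.6 0.5] gf 0.0 j [ 0.06  0.54 -0.24 -0.   -0.8  -0.17]
slide mm [ 0.1 -0.3  9. ]
roll -0.1
```

Emit:
{"op": "carry_out", "data": {"slide": [[0,0,0.005],[0,0,0.009],[0,0,0.009],[0,0,0.009],[0,0,0.009],[0,0,0.009],[0,0,0.009]], "roll": [0,0,0,0,0,0,0], "claw": [0.085,0.078,0.071,0.066,0.062,0.055,0.055]}}

```text
clock: 13.95
position: [600.0, -124.4, 218.8]
ee_rot: [-0.669, 0.744, -0.0, 0.0]
contact_force: [-0.6, 0.7, 4.4]
gripper_width: 61.9
grasp_force: 64.5
```

Emit:
{"op": "carry_out", "data": {"slide": [[0,0,-0.004],[0,0,-0.012],[0,0,-0.025],[0,0,-0.045],[0,0,-0.07],[0,0,-0.095],[0,0,-0.115],[0,0,-0.13]], "roll": [0,0,0,0,0,0,0,0], "claw": [0.055,0.055,0.055,0.055,0.055,0.055,0.055,0.055]}}

```text
clock: 14.95
position: [599.7, -124.4, 349.9]
ee_rot: [-0.669, 0.744, -0.0, 0.001]
contact_force: [-1.1, -0.0, -3.0]
gripper_width: 62.1
grasp_force: 65.8
```

```bash
python3 -c "
from h import *
go(575.4,283.2,200,78.7)"
```

```text
grasp pt [ 600.  -124.4  195.2] yang 173.9 tilt z [ 0.002  0.    -1.   ] t 14.95 w 62.1 F [-1.1 -0.  -3. ] gf 65.8 j [ 0.06  0.41 -0.1  -0.   -1.06 -0.17]
slide mm [-402.7   67.7   -4.8]
roll -84.8
```

Emit:
{"op": "carry_out", "data": {"slide": [[-0.01,0.002,0],[-0.03,0.005,0],[-0.055,0.009,0],[-0.085,0.014,0],[-0.115,0.019,0],[-0.145,0.024,0],[-0.175,0.029,0],[-0.2,0.034,0]], "roll": [-2,-6,-11,-17,-23,-30,-36,-42], "claw": [0.055,0.055,0.055,0.055,0.055,0.055,0.055,0.055]}}

```text
clock: 15.95
position: [586.5, 80.5, 346.9]
ee_rot: [0.892, -0.451, -0.001, 0.001]
contact_force: [0.2, 0.1, -1.5]
gripper_width: 62.2
grasp_force: 65.9
```

```bash
python3 -c "
from h import *
go(575.4,283.2,200,78.7)"
```

```text
grasp pt [586.1  80.5 192.2] yang -143.7 tilt z [-0.002 -0.001 -1.   ] t 15.95 w 62.2 F [ 0.2  0.1 -1.5] gf 65.9 j [ 0.41  0.38 -0.16 -0.   -1.04  0.22]
slide mm [-169.7 -111.5   -7.9]
roll -42.4
```

Emit:
{"op": "carry_out", "data": {"slide": [[-0.025,-0.016,0],[-0.052,-0.034,0],[-0.08,-0.053,0],[-0.108,-0.071,0],[-0.135,-0.089,0],[-0.155,-0.102,0],[-0.167,-0.11,0],[-0.17,-0.112,0]], "roll": [-6,-13,-20,-27,-33,-38,-41,-42], "claw": [0.055,0.055,0.055,0.055,0.055,0.055,0.055,0.055]}}

```text
clock: 16.95
position: [577.7, 282.6, 347.3]
ee_rot: [0.995, -0.104, -0.001, 0.001]
contact_force: [0.6, -0.1, -2.4]
gripper_width: 62.3
grasp_force: 65.9
```

```bash
python3 -c "
from h import *
p=get_image('side')
x=p['img'][60:260,220:480];cv2.imwrite('pics/tray1.png',cv2.resize(x,None,fx=3,fy=3)[:,:,::-1])
go(575.4,283.2,60,78.7)"
```

```text
grasp pt [577.7 282.2 192.8] yang -102.0 tilt z [-0.001 -0.001 -1.   ] t 17.0 w 62.3 F [ 0.8  0.3 -1.6] gf 65.9 j [ 0.71  0.46 -0.02 -0.   -1.09  0.66]
slide mm [ -2.3  -0.6 132.8]
roll -0.7
```

View pics/tray1.png

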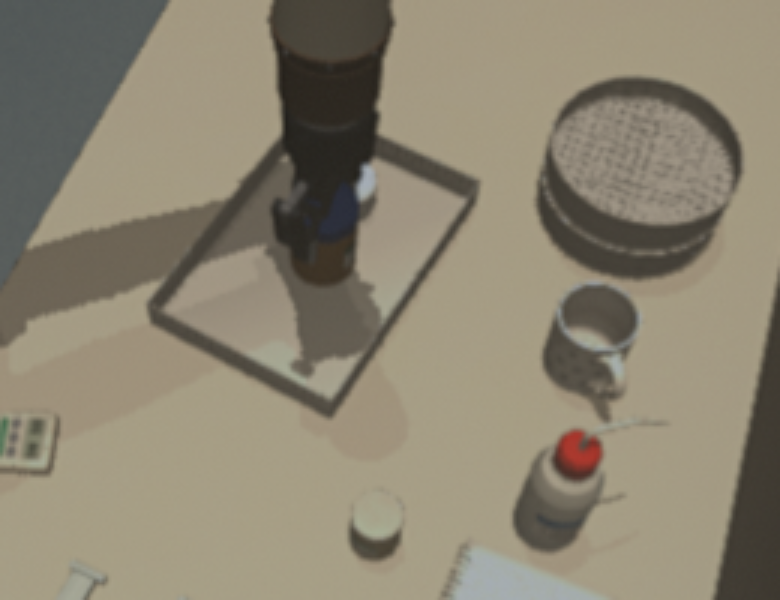

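The large jar hangs upright over the free half of the tray at crop (325,250), away from the tin at (362,185). Next I lower it.

Emit:
{"op": "carry_out", "data": {"slide": [[0,0,0.01],[-0.001,0,0.03],[-0.002,0,0.06],[-0.002,0,0.085],[-0.002,0,0.105],[-0.002,0,0.118],[-0.002,0,0.124],[-0.002,0,0.126]], "roll": [0,0,0,0,0,0,0,0], "claw": [0.055,0.055,0.055,0.055,0.055,0.055,0.055,0.055]}}

```text
clock: 18.0
position: [576.5, 281.7, 222.3]
ee_rot: [0.994, -0.105, 0.0, -0.0]
contact_force: [0.2, -0.8, -1.6]
gripper_width: 62.8
grasp_force: 65.9
```

Emit:
{"op": "carry_out", "data": {"slide": [[0,0,0.001],[0,0,0.002],[0,0,0.003],[0,0,0.004],[0,0,0.004]], "roll": [0,0,0,0,0], "claw": [0.055,0.055,0.055,0.055,0.055]}}

```text
clock: 18.62
position: [576.3, 281.9, 218.2]
ee_rot: [0.994, -0.105, -0.0, 0.0]
contact_force: [0.7, -0.1, -2.7]
gripper_width: 62.2
grasp_force: 65.9
```

Emit:
{"op": "carry_out", "data": {"slide": [[0,0,0.001],[0,0,0.002],[0,0,0.003],[0,0,0.003]], "roll": [0,0,0,0], "claw": [0.055,0.055,0.055,0.055]}}

```text
clock: 19.12
position: [576.3, 281.8, 215.1]
ee_rot: [0.994, -0.105, -0.0, 0.0]
contact_force: [0.3, 0.0, -3.0]
gripper_width: 62.0
grasp_force: 65.9
```

Emit:
{"op": "carry_out", "data": {"slide": [[0,0,0.0005],[0,0,0.001],[0,0,0.001]], "roll": [0,0,0], "claw": [0.055,0.055,0.055]}}

```text
clock: 19.5
position: [576.3, 281.9, 214.5]
ee_rot: [0.994, -0.105, 0.0, -0.0]
contact_force: [0.4, -0.1, -0.5]
gripper_width: 62.2
grasp_force: 66.0
```

Emit:
{"op": "carry_out", "data": {"slide": [[0,0,0.0005],[0,0,0.0005],[0,0,0.0005],[0,0,0.0005],[0,0,0.0005],[0,0,0.0005],[0,0,0.0005]], "roll": [0,0,0,0,0,0,0], "claw": [0.055,0.065,0.072,0.08,0.085,0.085,0.085]}}

```text
clock: 20.38
position: [576.3, 281.9, 213.7]
ee_rot: [0.994, -0.105, -0.0, 0.0]
contact_force: [0.0, -0.6, -0.4]
gripper_width: 85.2
grasp_force: 0.0
```

Emit:
{"op": "carry_out", "data": {"slide": [[0,0,-0.005],[0,0,-0.015],[0,0,-0.035],[0,0,-0.06],[0,0,-0.085],[0,0,-0.11],[0,0,-0.125],[0,0,-0.13]], "roll": [0,0,0,0,0,0,0,0], "claw": [0.085,0.085,0.085,0.085,0.085,0.085,0.085,0.085]}}

```text
clock: 21.38
position: [576.3, 281.9, 345.0]
ee_rot: [0.994, -0.105, 0.001, -0.001]
contact_force: [-0.2, -1.7, 0.1]
gripper_width: 85.0
grasp_force: 0.0
```

```bash
python3 - <<'E'
from h import *
for c in("top","side"):
    p=get_image(c);W=cloud(p);Z=W[...,2];ok=p["z_map"]>0
    for n,y,x,h in(("large",282,576,87),("medium",-207,591,76),("tin",458,544,40)):
        m=ok&(np.hypot(W[...,0]-x,W[...,1]-y)<45)&(abs(Z-h)<6);q=W[m]
        if len(q)>20:print(c,n,len(q),np.round(np.median(Z[m]),1),cv2.minEnclosingCircle(q[:,:2].astype(np.float32)))
go(591,-206.5,195,174)
E
```

```text
top large 48 85.5 ((573.3596801757812, 277.16796875), 30.2401180267334)
top medium 261 75.5 ((588.816650390625, -206.6968994140625), 28.752239227294922)
side large 304 86.2 ((576.4732666015625, 280.6455993652344), 33.11573791503906)
side medium 418 76.5 ((591.4014892578125, -205.77198791503906), 28.11219024658203)
side tin 76 37.8 ((550.657470703125, 458.54278564453125), 33.4276237487793)
grasp pt [576.2 281.9 189.1] yang -102.1 tilt z [ 0.  0. -1.] t 21.48 w 85.2 F [-0.   0.2  0.4] gf 0.0 j [ 0.71  0.46 -0.03 -0.   -1.08  0.65]
slide mm [116.8 474.4  -6. ]
roll 83.9
```

Emit:
{"op": "carry_out", "data": {"slide": [[0.003,0.012,-0.001],[0.01,0.038,-0.002],[0.018,0.075,-0.003],[0.027,0.112,-0.004],[0.036,0.15,-0.005],[0.045,0.188,-0.006],[0.055,0.226,-0.006],[0.064,0.264,-0.006]], "roll": [2,6,12,18,25,32,39,46], "claw": [0.085,0.085,0.085,0.085,0.085,0.085,0.085,0.085]}}

```text
clock: 22.48
position: [582.8, 7.3, 349.4]
ee_rot: [0.872, -0.489, -0.0, 0.0]
contact_force: [0.2, -0.4, 0.5]
gripper_width: 84.8
grasp_force: 0.0
```

```bash
python3 -c "
from h import *
go(591,-206.5,190,174)"
```

```text
grasp pt [582.7   7.3 194.7] yang -148.5 tilt z [-0.001 -0.    -1.   ] t 22.48 w 84.8 F [ 0.2 -0.4  0.5] gf 0.0 j [ 0.29  0.36 -0.18  0.   -1.03  0.26]
slide mm [186.7 104.5   4.8]
roll 37.5
```

Emit:
{"op": "carry_out", "data": {"slide": [[0.03,0.017,0.001],[0.062,0.035,0.002],[0.094,0.053,0.003],[0.126,0.071,0.004],[0.152,0.085,0.005],[0.172,0.096,0.005],[0.184,0.103,0.005],[0.187,0.104,0.005]], "roll": [6,12,18,24,30,34,37,37.5], "claw": [0.085,0.085,0.085,0.085,0.085,0.085,0.085,0.085]}}

```text
clock: 23.48
position: [593.5, -204.7, 344.5]
ee_rot: [-0.671, 0.742, 0.0, -0.0]
contact_force: [0.4, -0.6, -1.4]
gripper_width: 84.7
grasp_force: 0.0
```

```bash
python3 -c "
from h import *
go(591,-206.5,57,174)"
```

```text
grasp pt [ 593.4 -204.7  189.8] yang 174.2 tilt z [-0.001  0.    -1.   ] t 23.48 w 84.7 F [ 0.4 -0.6 -1.4] gf 0.0 j [-0.07  0.44 -0.07 -0.   -1.07 -0.03]
slide mm [  2.1   2.1 132.8]
roll 0.2
```

Emit:
{"op": "carry_out", "data": {"slide": [[0.002,0.002,0.012],[0.002,0.002,0.035],[0.002,0.002,0.06],[0.002,0.002,0.085],[0.002,0.002,0.108],[0.002,0.002,0.122],[0.002,0.002,0.129],[0.002,0.002,0.131]], "roll": [0,0,0,0,0,0,0,0], "claw": [0.085,0.085,0.085,0.085,0.085,0.085,0.085,0.085]}}

```text
clock: 24.48
position: [592.1, -205.0, 213.6]
ee_rot: [-0.672, 0.741, -0.0, 0.0]
contact_force: [0.1, -0.8, -0.2]
gripper_width: 85.3
grasp_force: 0.0
```

Emit:
{"op": "carry_out", "data": {"slide": [[0,0,0],[0,0,0],[0,0,0],[0,0,0],[0,0,0],[0,0,0],[0,0,0],[0,0,0]], "roll": [0,0,0,0,0,0,0,0], "claw": [0.078,0.072,0.067,0.062,0.058,0.054,0.048,0.048]}}

```text
clock: 25.48
position: [591.8, -205.2, 214.1]
ee_rot: [-0.672, 0.741, 0.0, -0.0]
contact_force: [-3.0, 0.1, 6.1]
gripper_width: 55.3
grasp_force: 62.3
```

```bash
python3 -c "
from h import *
go(591,-206.5,57,174)"
```

```text
grasp pt [ 591.7 -205.2   59.4] yang 174.4 tilt z [-0. -0. -1.] t 25.48 w 55.3 F [-3.   0.1  6.1] gf 62.3 j [-0.08  0.57 -0.21  0.   -0.79 -0.02]
slide mm [1.3 0.6 2.4]
roll 0.4
```

Emit:
{"op": "carry_out", "data": {"slide": [[0,0,-0.004],[0,0,-0.012],[0,0,-0.025],[0,0,-0.045],[0,0,-0.07],[0,0,-0.095],[0,0,-0.12],[0,0,-0.14]], "roll": [0,0,0,0,0,0,0,0], "claw": [0.048,0.048,0.048,0.048,0.048,0.048,0.048,0.048]}}

```text
clock: 26.48
position: [591.9, -205.2, 355.8]
ee_rot: [-0.672, 0.741, -0.001, 0.001]
contact_force: [0.8, 0.1, -1.4]
gripper_width: 54.9
grasp_force: 63.5
```

```bash
python3 -c "
from h import *
go(477.3,302.8,200,78.7)"
```

```text
grasp pt [ 592.3 -205.2  201.1] yang 174.4 tilt z [ 0.002 -0.    -1.   ] t 26.48 w 54.9 F [ 0.8  0.1 -1.4] gf 63.5 j [-0.08  0.42 -0.06  0.   -1.09 -0.02]
slide mm [-494.4  163.9    0.7]
roll -84.3
```

Emit:
{"op": "carry_out", "data": {"slide": [[-0.01,0.003,0],[-0.03,0.01,0],[-0.06,0.02,0],[-0.095,0.031,0],[-0.13,0.043,0],[-0.165,0.055,0],[-0.2,0.066,0],[-0.235,0.078,0]], "roll": [-2,-5,-10,-16,-22,-28,-34,-40], "claw": [0.048,0.048,0.048,0.048,0.048,0.048,0.048,0.048]}}

```text
clock: 27.48
position: [535.7, 38.4, 352.5]
ee_rot: [0.886, -0.464, -0.001, 0.001]
contact_force: [-0.1, 0.2, -2.5]
gripper_width: 54.8
grasp_force: 63.6
```

```bash
python3 -c "
from h import *
go(477.3,302.8,200,78.7)"
```

```text
grasp pt [535.4  38.3 197.8] yang -145.2 tilt z [-0.002 -0.    -1.   ] t 27.48 w 54.8 F [-0.1  0.2 -2.5] gf 63.6 j [ 0.37  0.28 -0.28 -0.   -1.01  0.23]
slide mm [-250.4 -103.1   -2.2]
roll -43.9
```

Emit:
{"op": "carry_out", "data": {"slide": [[-0.033,-0.014,0],[-0.07,-0.029,0],[-0.11,-0.045,0],[-0.15,-0.062,0],[-0.19,-0.078,0],[-0.222,-0.091,0],[-0.243,-0.1,0],[-0.249,-0.103,0]], "roll": [-6,-13,-20,-27,-34,-39,-43,-44], "claw": [0.048,0.048,0.048,0.048,0.048,0.048,0.048,0.048]}}

```text
clock: 28.48
position: [480.6, 301.1, 353.0]
ee_rot: [0.995, -0.099, -0.001, 0.001]
contact_force: [-0.3, 0.1, -1.3]
gripper_width: 54.8
grasp_force: 63.6
```

```bash
python3 -c "
from h import *
p=get_image('side')
x=p['img'][60:260,220:480];cv2.imwrite('pics/tray2.png',cv2.resize(x,None,fx=3,fy=3)[:,:,::-1])
go(477.3,302.8,55.4,78.7)"
```

```text
grasp pt [480.8 300.9 198.4] yang -101.4 tilt z [-0.001 -0.001 -1.   ] t 28.52 w 55.0 F [ 1.1  0.2 -1.7] gf 63.6 j [ 0.84  0.33 -0.21 -0.   -1.03  0.53]
slide mm [ -3.7  -1.3 143. ]
roll -0.1
```

View pics/tray2.png

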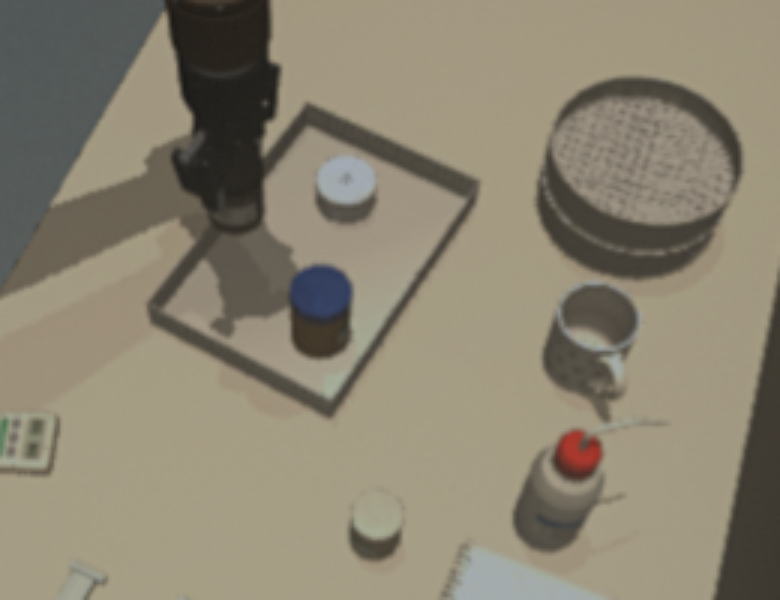

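The large blue jar stands upright in the tray at crop (320,310), the tin at (345,187) is undisturbed, and the medium jar hangs level at (237,205). Next I lower it.

Emit:
{"op": "carry_out", "data": {"slide": [[-0.002,-0.001,0.01],[-0.003,-0.001,0.03],[-0.003,-0.001,0.06],[-0.003,-0.001,0.09],[-0.003,-0.001,0.115],[-0.003,-0.001,0.13],[-0.003,-0.001,0.137],[-0.003,-0.001,0.139]], "roll": [0,0,0,0,0,0,0,0], "claw": [0.048,0.048,0.048,0.048,0.048,0.048,0.048,0.048]}}

```text
clock: 29.52
position: [479.0, 301.4, 214.8]
ee_rot: [0.995, -0.101, 0.0, -0.0]
contact_force: [0.2, 0.7, -1.2]
gripper_width: 54.8
grasp_force: 63.6
```

Emit:
{"op": "carry_out", "data": {"slide": [[0,0,0.001],[0,0,0.002],[0,0,0.003],[0,0,0.003]], "roll": [0,0,0,0], "claw": [0.048,0.048,0.048,0.048]}}

```text
clock: 30.02
position: [478.7, 301.5, 211.8]
ee_rot: [0.995, -0.101, 0.0, -0.0]
contact_force: [0.3, 1.1, -1.1]
gripper_width: 54.9
grasp_force: 63.6
```

Emit:
{"op": "carry_out", "data": {"slide": [[0,0,0.0005],[0,0,0.001],[0,0,0.0015],[0,0,0.0015]], "roll": [0,0,0,0], "claw": [0.048,0.048,0.048,0.048]}}

```text
clock: 30.52
position: [478.7, 301.5, 210.1]
ee_rot: [0.995, -0.101, -0.0, 0.0]
contact_force: [-0.5, 0.0, -0.7]
gripper_width: 55.1
grasp_force: 63.6
```

Emit:
{"op": "carry_out", "data": {"slide": [[0,0,0.0005],[0,0,0.0005],[0,0,0.0005]], "roll": [0,0,0], "claw": [0.048,0.048,0.048]}}

```text
clock: 30.9
position: [478.8, 301.5, 209.8]
ee_rot: [0.995, -0.101, 0.0, -0.0]
contact_force: [-0.8, -0.2, 0.1]
gripper_width: 54.8
grasp_force: 63.6
```

Emit:
{"op": "carry_out", "data": {"slide": [[0,0,0.0005],[0,0,0.0008],[0,0,0.0008]], "roll": [0,0,0], "claw": [0.048,0.048,0.048]}}

```text
clock: 31.28
position: [478.9, 301.5, 209.7]
ee_rot: [0.995, -0.101, 0.0, -0.0]
contact_force: [-1.4, -0.9, 5.0]
gripper_width: 55.3
grasp_force: 63.8
```

The jar is on the tray floor, with 5 N upward. Release and rise.

Emit:
{"op": "carry_out", "data": {"slide": [[0,0,0],[0,0,0],[0,0,0],[0,0,0],[0,0,0],[0,0,0],[0,0,0]], "roll": [0,0,0,0,0,0,0], "claw": [0.058,0.065,0.072,0.08,0.085,0.085,0.085]}}

```text
clock: 32.15
position: [478.7, 301.5, 208.9]
ee_rot: [0.995, -0.101, -0.0, -0.0]
contact_force: [0.1, -0.6, 0.1]
gripper_width: 84.8
grasp_force: 0.0
```

Emit:
{"op": "carry_out", "data": {"slide": [[0,0,-0.005],[0,0,-0.015],[0,0,-0.035],[0,0,-0.06],[0,0,-0.09],[0,0,-0.12],[0,0,-0.14],[0,0,-0.15]], "roll": [0,0,0,0,0,0,0,0], "claw": [0.085,0.085,0.085,0.085,0.085,0.085,0.085,0.085]}}

```text
clock: 33.15
position: [478.7, 301.5, 361.0]
ee_rot: [0.995, -0.101, 0.001, -0.001]
contact_force: [0.1, -0.4, -1.0]
gripper_width: 85.3
grasp_force: 0.0
```

```bash
python3 -c "
from h import *
p=get_image('side');W=cloud(p);Z=W[...,2]
for n,x,y,h in(('large',576,282,87),('medium',478,302,72),('tin',544,458,40)):
    m=(np.hypot(W[...,0]-x,W[...,1]-y)<45)&(abs(Z-h)<6);print(n,m.sum(),cv2.minEnclosingCircle(W[m][:,:2].astype(np.float32)),np.median(Z[m]))
x=p['img'][80:360,130:400];cv2.imwrite('pics/end.png',cv2.resize(x,None,fx=2,fy=2)[:,:,::-1])
go(478,302,200,78.7)"
```

```text
large 302 ((576.4306030273438, 281.76922607421875), 33.57923889160156) 86.04046638541234
medium 227 ((482.338134765625, 298.75640869140625), 29.331501007080078) 70.98685491251013
tin 271 ((545.8810424804688, 458.9185791015625), 35.62763595581055) 38.02014857991128
grasp pt [479.4 302.  206.9] yang -101.6 tilt z [ 0.003  0.003 -1.   ] t 33.2 w 84.9 F [-0.   0.4  0.7] gf 0.0 j [ 0.85  0.32 -0.21  0.   -1.04  0.52]
slide mm [-1.4  0.3  6.9]
roll -0.3
```

View pics/end.png

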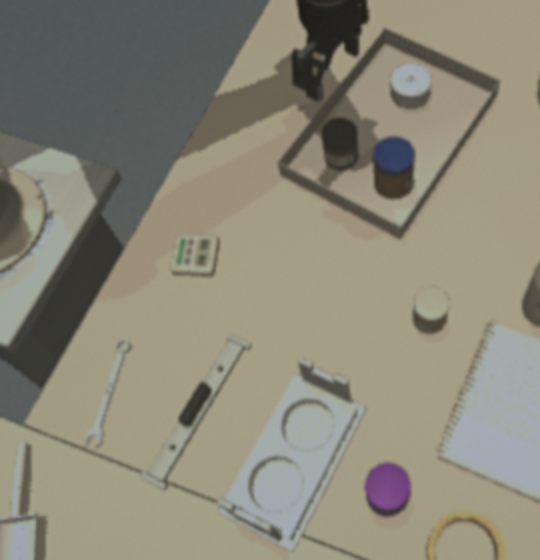

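Both jars stand upright in the tray, dark at (340,143) and blue at (393,165), with the tin at (410,85) undisturbed. The bar lies flat on the bench at (197,410), clear of rack and tray, and the small jar at (431,305) is untouched.

```bash
python3 -c "
from bench import *
print(job_done())"
```

```text
the job is handed in; nothing more can be done
None
```

The job is done and handed in: the bar was laid on the bench first, then both jars were set upright in the tray. The tin and small jar were left alone, and it took about 33 s; no verdict came back.

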